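# Raise the plunger of the glass column to its upper position and hold it there

### The job

Bring the glass column's plunger up to its upper working position. Unlock it first: crank the handwheel on top of the column counter-clockwise by its upright handle, regrasping as needed, until the handle stands at the fixed pointer, and leave it there. Then take the plunger by the ribbed grip in the middle of the wheel, draw it straight up 40 mm without levering it sideways in its bore, so that the upper groove of its rod stands just clear above the wheel hub, and finish holding it still at that height so that a colleague can lock it: do not let go. Leave the other things on the bench where they are.

Things in the scene. Friction and masses are not known exactly. Their poses are not given: they have to be found in the camera images.
- prep_column: Upright glass chromatography column, fixed. Grey round foot 140 mm across, clear tube 38 mm outside (32 mm bore) between aluminium end pieces 84 mm across, three tie rods, black gland, handwheel on top. Heights: wheel hub 172 mm, wheel handle 203 mm, plunger grip 218 mm at the start. Origin: underside of the foot on the axis of column, wheel and plunger; z up. The pointer stands on its -y side.
- lock_wheel (a joint): Angle of the locking handwheel (rad) about the column axis, counter-clockwise from above. 0 = tight (stop); starts at 0 to 0.5. Dogs in the gland block the plunger (4 mm of play) up to about 1.5 and are fully out of the bore from 2.55; at 2.8 the handle stands at the pointer. Other stop: 3.6. Stiff, about 3 N at the handle; stays where it is left.
- wheel_handle (a point): Middle of the wheel's upright handle, 190 mm above the bench: a black round barrel 15.6 mm thick, 31 mm tall (172 to 203 mm above the bench), on the rim 46 mm from the column axis; fixed to the wheel. Wheel 106 mm across, rim top at 170 mm. From the handle inward 26 mm are free to the plunger's grip.
- release_pointer (a point): Tip of the fixed steel pointer beside the wheel rim, 55.5 mm from the column axis, 162 mm above the bench (its top 167 mm, lower than the handle's foot). The wheel is released when the handle stands on the line from the axis to this tip.
- gland_centre (a point): Point on the column axis at the level of the top of the wheel hub, 172 mm above the bench.
- plunger: Loose plunger, 0.24 to 0.39 kg: white piston 30 mm across, 16 mm high; steel rod 16 mm across in an 18 mm bore 33 mm long; black grip on top. Origin: centre of the piston's underside, z up along the rod. It starts on its seat, origin 45 mm above the bench; 85 mm is the upper position; it strikes the end piece at 109 mm. Unlocked, it drops back when let go.
- plunger_grip (a point): Middle of the plunger's ribbed grip, on its axis 154 mm above the plunger's origin (199 mm above the bench at the start): a cylinder 22 mm across over the ribs (20 mm core), 26 mm tall, with a collar 24 mm across and 6 mm high on top. At the start the grip begins 14 mm above the wheel hub.
- upper_groove (a point): Middle of the upper locking groove of the rod (12 mm tall, 9 mm core), 95 mm above the plunger's origin; hidden in the gland at the start, in the upper position it stands 2 to 14 mm above the wheel hub. The lower groove is 40 mm below it.
- beaker_a: Bystander: empty glass beaker, 56 mm across, 72 mm tall, left of the column. Origin: centre of its underside.
- jar_a: Bystander: white screw jar, 68 mm across, 53 mm tall, beyond the column to the right. Origin: centre of its underside.
- column_a: Bystander: steel chromatography column lying on the bench to the right, 278 mm long, 19 mm wide. Origin: centre of its underside.
Things that resemble listed ones, but are neither listed nor needed, are in the scene too. What is shaped like the plunger but green, purple or turquoise is not meant.

How it is judged:
By the outcome, as a careful person would: the job done as asked, in the order asked, and still so for the second after the job is handed in, while the arm keeps its last pose, push and grip.
It also fails if it takes over 54 s, if anything falls off the work surface, if the arm or the gripper's body presses on something with over 40 N, if the wrist force passes 120 N, or if a joint passes its speed limit or range.

### The arm

A 7-joint arm with a two-finger parallel gripper is mounted at the origin on a cart in front of the work surface, level with it; the furniture and walls round the work are solid. World frame = base frame: x ahead of the robot, y to its left, z up, the work surface at z = 0. Lengths are in m, angles in rad, forces in N, time in s.
With the tool pointing down it reaches from about 0.4 to 0.875 m from the base axis. Payload 19.3 kg.
Tool frame: the origin (TCP) lies at the very end of the fingers, on their centre line; the grasp point (between the pads) lies 19 mm behind it; z points along the fingers, y is the line along which they close (so a half turn about z gives the same grasp; the last joint's range is limited). The gripper opens to 85 mm and grips with 20 to 120 N. Pads are 22 mm wide; open, the fingers measure 114 mm over their backs; the gripper's body (76 mm by 85 mm) begins 54 mm behind the grasp point. The pads swing forward as they close: fully open they stand 13 mm farther back than shut.
Start: joints at [1.095, 0.521, -0.036, 1.599, 0.021, 1.021, -0.113], TCP at [0.247, -0.574, 0.231] pointing down, gripper open.
Joint ranges: [-2.91, 2.91], [-0.3, 2.13], [-1.5, 1.42], [0.17, 2.43], [-1.26, 4.41], [0.16, 1.93], [-2.52, 2.52]. Speed limits (rad/s): [1.89, 1.89, 2.39, 2.39, 3.01, 3.01, 3.01].

### API

Orientations are given as [roll, pitch, yaw] about the fixed x, y, z axes, in that order (R = Rz(yaw) Ry(pitch) Rx(roll)).
In Python, from workcell import bot gives the robot as it stands.
- The arm moves only by the shell command python3 -m crank 'ROWS' [FORCE]. ROWS is a JSON object of lists of equal length, an entry for each row: "travel": the shift along the world's x, y, z in cm, a list of three; "turn": the turn, a rotation vector about the world's x, y, z in degrees, a list of three; "gripper": the closure, from 0 (fully open) to 1 (shut). A call has exactly 5 rows; each row is the pose to reach, as a shift and turn from the pose commanded when the call began; what a row does not reach only later rows make up. A row lasts 1/10 s, in which the tool goes at most 50 mm and 8.59 degrees, less where a joint would pass 70% of its speed; a pose out of reach is approached as far as the arm can. A call with a gripper value outside its range is refused whole. The fingers move at their own pace and stop on an object; FORCE is the grip in N (left out, the last holds). Time passes only in rows, so rows that repeat a pose let the fingers close, or fill a call up. It gives the time, the measured TCP pose, the force, the opening and the grip force at its end, in the units of the state.
- bot.observe(): the state, without advancing time (a new reading comes with each control period).
- bot.grab_frame(name): name is "side" or "top"; returns a dict with "pixels" (400x640x3 uint8, red, green, blue), "fx", "fy", "cx", "cy" (pixels), "extrinsics" (4x4, takes a point from world to camera coordinates). Camera axes: x right, y down, z forward; pixel columns grow to the right and rows downward; lengths in m; the calibration is good to about 2 mm. A picture is of the moment at which its call begins. There is no depth.
- bot.job_done(): hands the job in; it is judged then, once.
The state is a dict: "clock": time; "qpos": joint angles; "qd": joint speeds; "joint_efforts": joint torques, N m; "position": TCP position; "tool_rot": TCP orientation; "force": force on the tool from outside, world axes, zero at the start; "moment": the same for the moment, N m; "grip_width": finger opening in m; "finger_force": force on a finger pad.
Only numpy, scipy, OpenCV 4.12 (cv2) and the standard library are available. Lean on these libraries where they do the work, as an engineer would, in place of code of your own. Each camera call takes 0.05 s, during which the arm holds its last target. There are 200 camera calls.

## Working session

There is one attempt and no reset: what is moved stays moved. The work goes in short steps, Python scripts to look and compute and a shell command to move; the robot and the scene stay as the last step left them, time stands still between calls to the robot, and variables do not carry over. Pictures are saved under pics/ and viewed, at most 10 in all, crops included, and the job is handed in when it is done.

```bash
ls; mkdir -p pics
cat > h.py <<'E'
import numpy as np, cv2
from workcell import bot
def shot(n,fn):
    f=bot.grab_frame(n); cv2.imwrite('pics/'+fn,f['pixels'][...,::-1]); np.savez('pics/'+fn+'.npz',**f); return f
def ray(f,u,v):
    E=np.array(f['extrinsics']);R=E[:3,:3];c=-R.T@E[:3,3]
    d=R.T@np.array([(u-f['cx'])/f['fx'],(v-f['cy'])/f['fy'],1]);return c,d/np.linalg.norm(d)
def plane(f,u,v,z):
    c,d=ray(f,u,v);return c+d*(z-c[2])/d[2]
def proj(f,p):
    E=np.array(f['extrinsics']);q=E[:3,:3]@np.array(p)+E[:3,3];return np.array([f['fx']*q[0]/q[2]+f['cx'],f['fy']*q[1]/q[2]+f['cy']])
def tri(a,b):
    (c1,d1),(c2,d2)=a,b;A=np.c_[d1,-d2];s=np.linalg.lstsq(A,c2-c1,rcond=None)[0]
    p,q=c1+d1*s[0],c2+d2*s[1];return (p+q)/2,np.linalg.norm(p-q)
E
python3 - <<'E'
from h import *
for n in('side','top'):
    f=shot(n,n+'0.png');E=np.array(f['extrinsics']);print(n,f['fx'],-E[:3,:3].T@E[:3,3],E[2,:3])
s=bot.observe();print({k:np.round(v,3) for k,v in s.items()})
E
```

```text
pics
side 378.07219306947377 [0.17958148 0.65687046 0.46069578] [ 0.42851507 -0.81499533 -0.39007364]
top 488.31344973787986 [ 0.35457016 -0.03182587  1.42948441] [ 0.15250519 -0.0045757  -0.98829208]
{'clock': np.float64(0.1), 'qpos': array([ 1.095,  0.522, -0.036,  1.6  ,  0.021,  1.021, -0.113]), 'qd': array([ 0.001,  0.   ,  0.001, -0.002, -0.   , -0.001,  0.   ]), 'joint_efforts': array([ 6.0000e-03, -9.2848e+01,  1.9850e+00, -3.7053e+01,  1.8000e-02,
        5.0000e-03,  0.0000e+00]), 'position': array([ 0.247, -0.574,  0.231]), 'tool_rot': array([-3.141,  0.   ,  0.406]), 'force': array([ 0.312, -0.267, -0.032]), 'moment': array([-0.01 ,  0.035, -0.013]), 'finger_force': np.float64(0.0), 'grip_width': np.float64(0.086)}
```

View pics/side0.png

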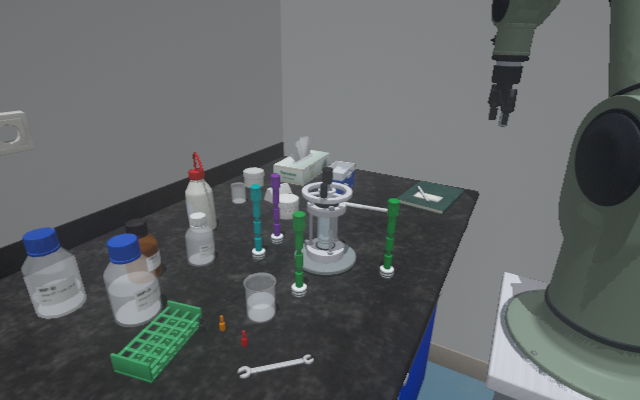

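View pics/top0.png

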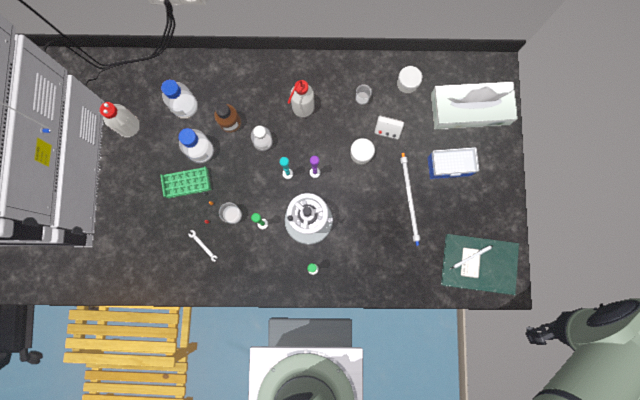

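Both views show the column: about (327,215) in the side view and (308,215) in the top view. Four coloured decoy rods stand around it. I'll zoom in on the wheel.

Run:
```python
from h import *
a=cv2.imread('pics/top0.png')[185:250,275:345];b=cv2.imread('pics/side0.png')[155:225,290:365]
a=cv2.resize(a,(400,400*65//70),interpolation=cv2.INTER_CUBIC);b=cv2.resize(b,(400,400*70//75),interpolation=cv2.INTER_CUBIC)
o=np.zeros((380,800,3),np.uint8);o[:a.shape[0],:400]=a;o[:b.shape[0],400:]=b;cv2.imwrite('pics/c0.png',o)
f=np.load('pics/top0.png.npz');print(plane(f,308,213,.17))
```

```text
[ 0.51360072 -0.00478666  0.17      ]
```

View pics/c0.png

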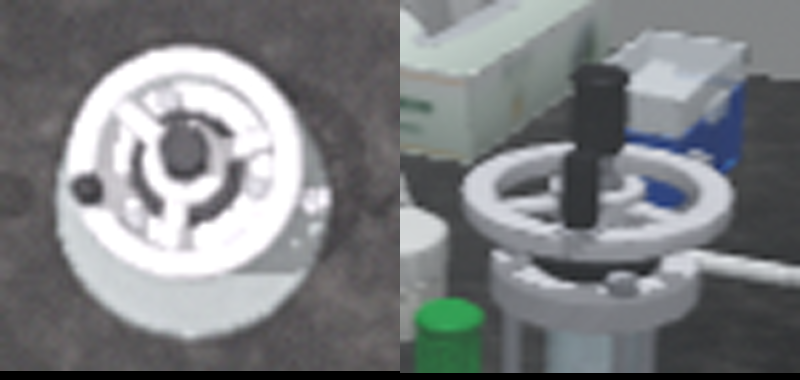

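The handle is at top (290.6,218) and side (324,185). The grip top is at top (307.4,211) and side (327.5,169). A steel block at top (330,220) is likely the pointer. I'll measure these.

```bash
cat >> h.py <<'E'
def blobs(f,box,thr=75):
    u0,v0,u1,v1=box;im=f['pixels'][v0:v1,u0:u1].max(2);m=(im<thr).astype(np.uint8)
    n,l,st,c=cv2.connectedComponentsWithStats(m)
    return [(st[i].tolist(),np.round(c[i]+[u0,v0],1).tolist()) for i in range(1,n) if st[i][4]>8]
E
python3 - <<'E'
from h import *
t=np.load('pics/top0.png.npz');s=np.load('pics/side0.png.npz')
print(blobs(t,(284,200,332,235)));print(blobs(s,(310,160,345,205),50))
# wheel rim: bright ellipse in top
g=t['pixels'].min(2)
m=(g[180:250,280:340]>185).astype(np.uint8)
cs,_=cv2.findContours(m,cv2.RETR_EXTERNAL,cv2.CHAIN_APPROX_NONE);c=max(cs,key=cv2.contourArea)
(e,ax,an)=cv2.fitEllipse(cv2.convexHull(c));print('rim',np.array(e)+[280,180],ax, plane(t,e[0]+280,e[1]+180,.170))
print('scale', (plane(t,308,213,.17)-plane(t,309,213,.17)))
for nm,a,b in(('grip',(307.4,210.9),(327.5,169)),('handle',(290.6,217.9),(323.75,184.6))):print(nm,tri(ray(t,*a),ray(s,*b)))
print('gripplane',plane(t,307.4,210.9,.218),'handleplane',plane(t,290.6,217.9,.203),'ptr',plane(t,330,220,.167))
E
```

```text
[]
[]
rim [307.9487381  218.26502991] (46.14597702026367, 49.792457580566406) [ 0.49983844 -0.0048487   0.17      ]
scale [-2.84805589e-05  2.59797258e-03  0.00000000e+00]
grip (array([ 0.51234011, -0.004527  ,  0.21590564]), np.float64(0.0016251414645250492))
handle (array([0.4970233 , 0.03853712, 0.19843271]), np.float64(2.724846800997458e-05))
gripplane [ 0.51281513 -0.00424183  0.218     ] handleplane [0.49648232 0.03827041 0.203     ] ptr [ 0.49627223 -0.06216306  0.167     ]
```

Run:
```python
from h import *
t=np.load('pics/top0.png.npz');s=np.load('pics/side0.png.npz')
print(proj(s,(.4963,-.06,.165)),proj(t,(.4963,-.06,.165)))
a=t['pixels'][208:232,316:340,::-1];b=s['pixels'][172:212,320:360,::-1]
o=np.hstack([cv2.resize(a,(400,400),interpolation=cv2.INTER_NEAREST),cv2.resize(b,(400,400),interpolation=cv2.INTER_NEAREST)]);cv2.imwrite('pics/c1.png',o)
```

```text
[344.40566043 185.34138689] [329.15035955 220.06595973]
```

View pics/c1.png

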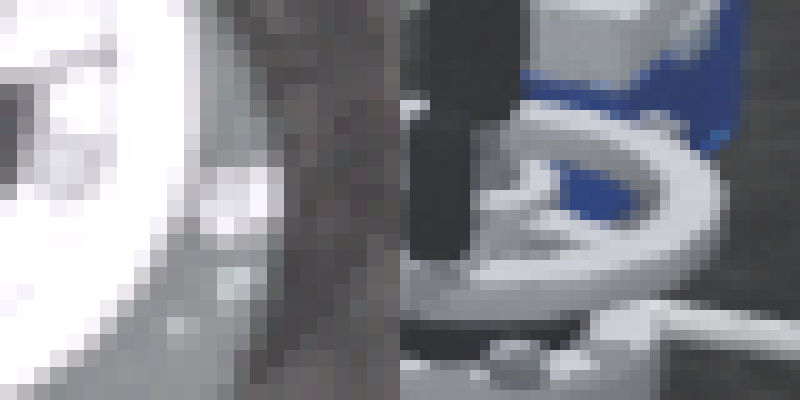

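Run:
```python
from h import *
t=np.load('pics/top0.png.npz');s=np.load('pics/side0.png.npz')
ax=np.array([.5125,-.0043])
for n,p in (('tri',tri(ray(t,330.3,220),ray(s,346.4,184.2))[0]),('pl',plane(t,330.3,220,.167)),('pl2',plane(t,328.8,220,.165)),('h',np.array([.4968,.0384,.2]))):
    d=p[:2]-ax;print(n,p,np.hypot(*d),np.degrees(np.arctan2(d[1],d[0])))
# foot centre from top: disc radius 70mm; left/right extents
f=t['pixels'].astype(int).max(2)
for v in (222,226,230,234,238,241):print(v,''.join('%4d'%x for x in f[v,280:340:1]))
```

```text
tri [ 0.49483489 -0.06349514  0.16709984] 0.06177475373140327 -106.61624024487261
pl [ 0.49628071 -0.06294303  0.167     ] 0.06084463809204922 -105.46019627104882
pl2 [ 0.49646274 -0.05908639  0.165     ] 0.057085389405270366 -106.3159906937409
h [0.4968 0.0384 0.2   ] 0.04549483487166425 110.18754129954989
222   92  93  98  90 104 180 210 212 217 238 255 255 255 255 239 205 204 228 230 216 194 163 131 190 255 255 255 206 113 102 107 102  93 161 254 255 255 255 255 255 255 255 255 255 255 220 157 141 165 194 172 168 123  82  83  83  78  77  93  84
226   91  91  88  87  95 152 198 212 211 209 209 210 255 255 255 255 255 254 230 201 202 255 255 255 255 255 228 201 209 255 255 255 255 255 255 255 254 255 255 255 255 255 242 184 151 150 155 150 153 169 154 113  84  75  78  75  82  95  97 102
230   87  88  92  87  86  81 104 183 213 217 214 212 210 209 205 215 231 255 255 255 255 255 255 255 255 255 255 255 255 255 255 255 255 255 255 255 255 254 213 168 147 149 148 153 152 150 153 152 152 145 105  80  92 100 102 100  93  88  95 100
234   87  88  89  94  93  86  89  84  98 146 197 213 214 211 212 209 212 210 210 210 208 205 203 203 202 203 201 199 195 198 196 197 199 204 206 206 208 210 209 210 209 208 205 208 210 215 197 152 109 104 109 115 115 116 109 101  96  96  93  89
238   90  90  87  87  91  93  93  92  98  94  97  94 117 166 195 212 215 214 213 211 212 211 210 209 208 209 209 208 209 208 208 206 208 207 208 210 211 211 209 211 212 209 195 154 105  81  85  96  95  96  98 101 100 107 105 107 114 111 108 107
241   92  95 100  94  90  95 103 104  97  95  98  98  98 104  97  92 114 142 172 197 205 208 217 215 212 209 209 209 208 208 208 209 211 209 213 203 194 191 166 144 109  88  83  89  86  85  92  91  90  93  99  98  96  97  96  96  97  97 101 101
```

Handle at 110°, radius 45.5 mm, and pointer at 254°, with the axis at (0.5125, -0.0043). That makes about 144° to turn (start angle about 0.29 rad), which fits the sizes given. I'll move above the handle and turn the tool on the way.

```bash
python3 -m crank '{"travel":[[1,3,2],[2.5,7,4],[4.2,11,5],[6,15,5],[8,19.5,5]],"turn":[[0,0,5],[0,0,10],[0,0,15],[0,0,20],[0,0,25]],"gripper":[0.5,0.5,0.5,0.5,0.5]}' 40
python3 -m crank '{"travel":[[1.7,4.2,0],[3.4,8.4,0],[5.1,12.5,0],[6.8,16.7,0],[8.5,20.8,0]],"turn":[[0,0,5],[0,0,10],[0,0,15],[0,0,20],[0,0,25]],"gripper":[0.5,0.5,0.5,0.5,0.5]}'
python3 -m crank '{"travel":[[1.7,4.2,0],[3.4,8.4,0],[5.1,12.5,0],[6.8,16.7,0],[8.5,20.9,0]],"turn":[[0,0,4],[0,0,8],[0,0,12],[0,0,16],[0,0,20]],"gripper":[0.5,0.5,0.5,0.5,0.5]}'
python3 -c "
from h import *
s=bot.observe();print({k:np.round(s[k],4) for k in('clock','qpos','position','tool_rot','force','grip_width')})
shot('side','side1.png')"
```

```text
clock: 0.6
position: [0.3268, -0.378, 0.2815]
tool_rot: [3.141, 0.0, 0.845]
force: [2.0, -0.6, 0.0]
grip_width: 0.0424
finger_force: 0.0
clock: 1.1
position: [0.4119, -0.1695, 0.2813]
tool_rot: [3.142, 0.0, 1.282]
force: [1.5, -0.2, 0.8]
grip_width: 0.0424
finger_force: 0.0
clock: 1.6
position: [0.497, 0.0394, 0.2813]
tool_rot: [-3.142, 0.0, 1.63]
force: [0.7, -0.9, 0.0]
grip_width: 0.0431
finger_force: 0.0
{'clock': np.float64(1.6), 'qpos': array([ 0.2787,  0.3093, -0.5953,  1.8416,  0.1982,  1.05  , -0.3346]), 'position': array([0.497 , 0.0394, 0.2813]), 'tool_rot': array([-3.1415e+00,  2.0000e-04,  1.6301e+00]), 'force': array([ 0.7442, -0.8522,  0.016 ]), 'grip_width': np.float64(0.0431)}
```

```bash
python3 -m crank '{"travel":[[0,-0.1,-2.5],[0,-0.1,-5],[0,-0.1,-7.5],[0,-0.1,-9.5],[0,-0.1,-10.5]],"turn":[[0,0,0],[0,0,0],[0,0,0],[0,0,0],[0,0,0]],"gripper":[0.5,0.5,0.5,0.5,0.5]}'
python3 -c "
from h import *
f=shot('side','side2.png');g=shot('top','top2.png')
a=f['pixels'][130:220,280:380,::-1];b=g['pixels'][180:250,260:340,::-1]
cv2.imwrite('pics/c2.png',np.hstack([cv2.resize(a,(400,360),interpolation=cv2.INTER_CUBIC),cv2.resize(b,(400,360),interpolation=cv2.INTER_CUBIC)]))"
```

```text
clock: 2.15
position: [0.4959, 0.0366, 0.1747]
tool_rot: [-3.139, -0.0, 1.628]
force: [-0.8, 0.2, 1.0]
grip_width: 0.0427
finger_force: 0.0
```

View pics/c2.png

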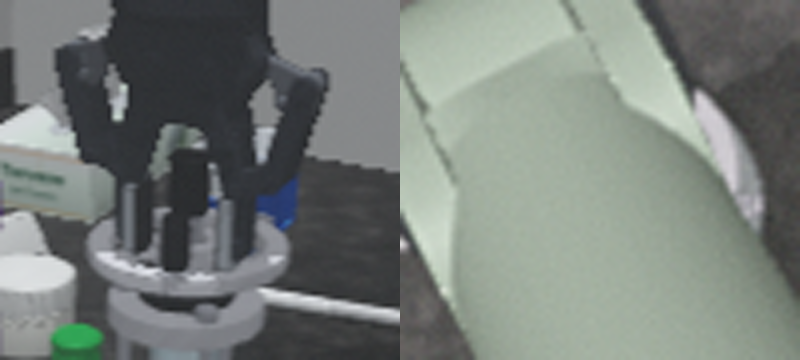

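The side view shows the pads (crop x 130 and 228) on either side of the handle (x 175). The arm hides the top view. I'll close and print the crank arc.

```bash
python3 -m crank '{"travel":[[0,0,0.1],[0,0,0.1],[0,0,0.1],[0,0,0.1],[0,0,0.1]],"turn":[[0,0,0],[0,0,0],[0,0,0],[0,0,0],[0,0,0]],"gripper":[1,1,1,1,1]}' 40
python3 - <<'E'
from h import *
s=bot.observe();print(s['position'],s['force'],s['moment'],s['qpos'])
f=shot('side','side3.png')
ax=np.array([.5125,-.0043])
P=lambda a:100*(ax+.046*np.array([np.cos(np.radians(a)),np.sin(np.radians(a))]))
for a in range(110,260,6):print(a,np.round(P(a),2),end=';')
E
```

```text
clock: 2.75
position: [0.4974, 0.0368, 0.1785]
tool_rot: [3.14, 0.0, 1.627]
force: [-0.1, -0.0, 7.0]
grip_width: 0.0138
finger_force: 38.9
[0.49738815 0.03676967 0.17848717] [-0.09157432 -0.01390191  6.95591978] [-0.06593068  0.14103104  0.00963735] [ 0.23171608  0.43736836 -0.55018552  1.96119935  0.30772257  0.8231061
 -0.43134039]
110 [49.68  3.89];116 [49.23  3.7 ];122 [48.81  3.47];128 [48.42  3.19];134 [48.05  2.88];140 [47.73  2.53];146 [47.44  2.14];152 [47.19  1.73];158 [46.98  1.29];164 [46.83  0.84];170 [46.72  0.37];176 [46.66 -0.11];182 [46.65 -0.59];188 [46.69 -1.07];194 [46.79 -1.54];200 [46.93 -2.  ];206 [47.12 -2.45];212 [47.35 -2.87];218 [47.63 -3.26];224 [47.94 -3.63];230 [48.29 -3.95];236 [48.68 -4.24];242 [49.09 -4.49];248 [49.53 -4.7 ];254 [49.98 -4.85];
```

```bash
python3 -m crank '{"travel":[[-0.45,-0.15,0.3],[-0.87,-0.36,0.3],[-1.26,-0.62,0.3],[-1.63,-0.91,0.3],[-1.95,-1.26,0.3]],"turn":[[0,0,5],[0,0,10],[0,0,15],[0,0,20],[0,0,25]],"gripper":[1,1,1,1,1]}' 40
python3 -c "
from h import *
s=bot.observe();print(s['position'],s['force'],s['moment'],s['qpos'])"
```

```text
clock: 3.3
position: [0.4781, 0.0229, 0.18]
tool_rot: [3.14, 0.001, 2.067]
force: [20.4, -7.4, -33.8]
grip_width: 0.0139
finger_force: 40.1
[0.47806885 0.02286377 0.18002687] [ 20.36877324  -7.39117972 -33.77204376] [-1.81744671 -4.24633699  0.12450199] [ 0.34666201  0.42598968 -0.66296719  2.00423205  0.35528747  0.82434196
 -0.02199717]
```

```bash
python3 -m crank '{"travel":[[-0.22,-0.43,-0.2],[-0.45,-0.84,-0.2],[-0.66,-1.28,-0.2],[-0.81,-1.73,-0.2],[-0.91,-2.18,-0.2]],"turn":[[0,0,5],[0,0,10],[0,0,15],[0,0,20],[0,0,25]],"gripper":[1,1,1,1,1]}' 20
python3 -c "
from h import *
s=bot.observe();print(s['position'],s['force'],s['moment'],s['qpos'])
f=shot('side','side4.png');b=f['pixels'][130:220,280:380,::-1]
g=shot('top','top4.png')
a=g['pixels'][180:250,260:340,::-1]
cv2.imwrite('pics/c4.png',np.hstack([cv2.resize(b,(400,360),interpolation=cv2.INTER_CUBIC),cv2.resize(a,(400,360),interpolation=cv2.INTER_CUBIC)]))"
```

```text
clock: 3.8
position: [0.4703, 0.0033, 0.1796]
tool_rot: [3.137, 0.003, 2.504]
force: [9.1, 5.9, -6.2]
grip_width: 0.0134
finger_force: 43.8
[0.47034562 0.00332961 0.17963165] [ 9.14024197  5.88384222 -6.16080861] [ 1.04915242 -1.61102511  0.15502191] [ 0.47161421  0.437324   -0.77120694  2.02354662  0.41032556  0.83177213
  0.40011202]
```

View pics/c4.png

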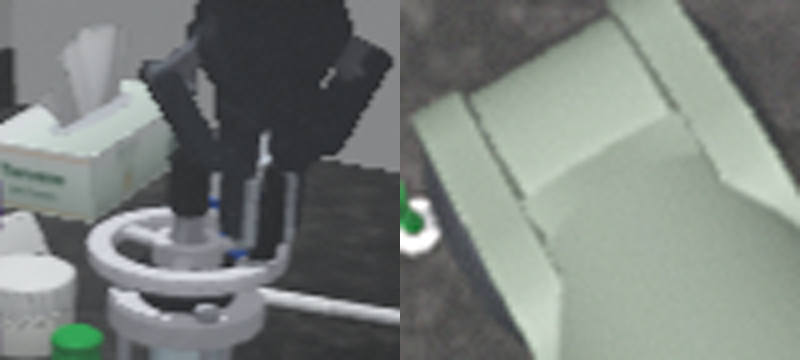

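The side view shows the handle held between the fingers near crop (260,215), and the wheel turning. The top view is still blocked.

```bash
python3 -m crank '{"travel":[[-0.01,-0.48,-0.05],[-0.02,-0.96,-0.05],[0.02,-1.44,-0.05],[0.12,-1.91,-0.05],[0.26,-2.37,-0.05]],"turn":[[0,0,5],[0,0,10],[0,0,15],[0,0,20],[0,0,25]],"gripper":[1,1,1,1,1]}' 20
python3 -c "
from h import *
s=bot.observe();print(s['position'],s['force'],s['moment'],s['qpos'])"
```

```text
clock: 4.4
position: [0.4731, -0.0195, 0.1795]
tool_rot: [3.138, 0.005, 2.942]
force: [9.8, 15.1, 0.7]
grip_width: 0.0135
finger_force: 45.4
[ 0.47311765 -0.01950033  0.1795044 ] [ 9.78319531 15.11886779  0.68417664] [ 3.17434783 -2.08988148  0.28474302] [ 0.59187132  0.4726711  -0.87382958  2.01325334  0.47577845  0.86301803
  0.82548988]
```

```bash
python3 -m crank '{"travel":[[0.26,-0.41,0],[0.5,-0.82,0],[0.78,-1.2,0],[1.09,-1.56,0],[1.44,-1.87,0]],"turn":[[0,0,4],[0,0,8],[0,0,12],[0,0,16],[0,0,20]],"gripper":[1,1,1,1,1]}' 20
python3 - <<'E'
from h import *
s=bot.observe();print(s['position'],s['force'],s['moment'],s['qpos'])
P=np.array([[.4974,.0368],[.4781,.0229],[.4703,.0033],[.4731,-.0195],s['position'][:2]])
A=np.c_[2*P,np.ones(len(P))];x=np.linalg.lstsq(A,(P**2).sum(1),rcond=None)[0];print('circle',x[:2],np.sqrt(x[2]+x[:2]@x[:2]))
E
```

```text
clock: 4.9
position: [0.4865, -0.038, 0.1794]
tool_rot: [3.14, 0.004, -2.993]
force: [0.7, 16.5, 9.8]
grip_width: 0.0135
finger_force: 45.1
[ 0.48649513 -0.03800073  0.17937149] [ 0.68686076 16.46845962  9.77923347] [3.2872367  0.03118564 0.24090719] [ 0.66989812  0.52497961 -0.94824263  1.97485929  0.53902145  0.91184828
  1.16153188]
circle [ 0.51308631 -0.00344979] 0.04340060003679965
```

```bash
python3 -m crank '{"travel":[[0.27,-0.16,-0.05],[0.54,-0.32,-0.05],[0.83,-0.45,-0.05],[1.12,-0.57,-0.05],[1.43,-0.65,-0.05]],"turn":[[0,0,3],[0,0,6],[0,0,9],[0,0,12],[0,0,15]],"gripper":[1,1,1,1,1]}' 20
python3 - <<'E'
from h import *
s=bot.observe();print(s['position'],s['force'],s['moment'],s['qpos'])
d=s['position'][:2]-np.array([.5131,-.0034]);print(np.degrees(np.arctan2(d[1],d[0]))%360,np.hypot(*d))
f=shot('side','side5.png');b=f['pixels'][130:220,280:380,::-1]
cv2.imwrite('pics/c5.png',cv2.resize(b,(400,360),interpolation=cv2.INTER_CUBIC))
E
```

```text
clock: 5.4
position: [0.5005, -0.0449, 0.1791]
tool_rot: [-3.142, 0.003, -2.732]
force: [-5.6, 9.6, 19.6]
grip_width: 0.0135
finger_force: 46.7
[ 0.500512   -0.04485913  0.17914087] [-5.64223004  9.63561854 19.59355239] [2.21816041 1.2096972  0.25624059] [ 0.70409752  0.57162956 -1.00052101  1.93804845  0.59082586  0.95555334
  1.39698932]
253.11042916764904 0.04332801580832005
```

```bash
python3 -m crank '{"travel":[[0,0,0],[0,0,0],[0,0,0],[0,0,2],[0,0,5]],"turn":[[0,0,0],[0,0,0],[0,0,0],[0,0,0],[0,0,0]],"gripper":[0.65,0.65,0.65,0.65,0.65]}' 20
python3 -m crank '{"travel":[[-0.5,-2,4],[-1.5,-6,6],[-3,-11,6],[-4.5,-15.5,6],[-6,-20,6]],"turn":[[0,0,-8],[0,0,-16],[0,0,-24],[0,0,-32],[0,0,-40]],"gripper":[0.5,0.5,0.5,0.5,0.5]}'
python3 -m crank '{"travel":[[-2,-4.5,0],[-4,-9,0],[-6,-13,0],[-8,-17,0],[-9,-19,0]],"turn":[[0,0,-8],[0,0,-16],[0,0,-24],[0,0,-32],[0,0,-40]],"gripper":[0.5,0.5,0.5,0.5,0.5]}'
python3 - <<'E'
from h import *
f=shot('side','side6.png');g=shot('top','top6.png')
a=cv2.resize(g['pixels'][185:250,275:345,::-1],(400,371),interpolation=cv2.INTER_CUBIC);b=cv2.resize(f['pixels'][155:225,290:365,::-1],(400,371),interpolation=cv2.INTER_CUBIC)
cv2.imwrite('pics/c6.png',np.hstack([a,b]))
E
```

```text
clock: 5.95
position: [0.4986, -0.0467, 0.227]
tool_rot: [3.14, -0.002, -2.736]
force: [0.5, -0.5, 0.2]
grip_width: 0.0301
finger_force: 0.0
clock: 6.45
position: [0.4382, -0.2488, 0.2877]
tool_rot: [-3.141, 0.001, 2.843]
force: [1.7, -0.3, -0.1]
grip_width: 0.0428
finger_force: 0.0
clock: 6.95
position: [0.3466, -0.44, 0.2871]
tool_rot: [-3.14, 0.0, 2.141]
force: [1.0, 0.3, -0.8]
grip_width: 0.0427
finger_force: 0.0
```

View pics/c6.png

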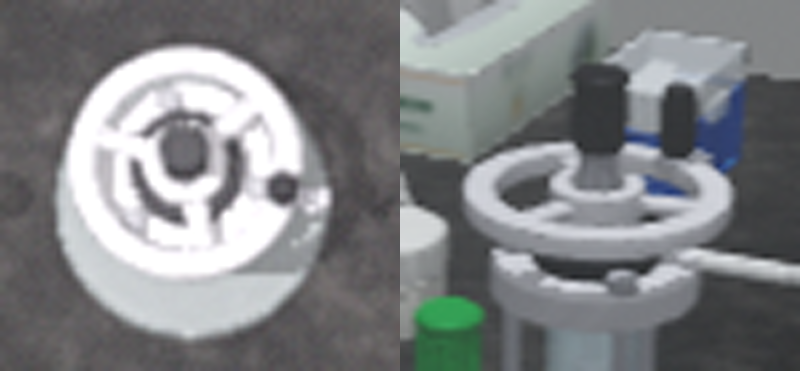

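The handle is now right beside the pointer: handle top at top view (324.7,217.6) and side view (342.3,171.6). I'll check the angles.

Run:
```python
from h import *
t=np.load('pics/top6.png.npz');s=np.load('pics/side6.png.npz');t0=np.load('pics/top0.png.npz')
def dark(f,box,thr):
    u0,v0,u1,v1=box;g=f['pixels'][v0:v1,u0:u1].min(2).astype(float);w=np.clip(thr-g,0,None);V,U=np.mgrid[v0:v1,u0:u1];return (U*w).sum()/w.sum(),(V*w).sum()/w.sum()
h1=dark(t,(320,213,328,223),120);h0=dark(t0,(286,213,295,223),85);gr=dark(t,(303,206,312,216),90);print(h0,h1,gr)
H1=plane(t,*h1,.203);H0=plane(t0,*h0,.203);G=plane(t,*gr,.218)
print(H0,H1,G,tri(ray(t,324.7,217.6),ray(s,342.3,171.6)))
# blend mid height of visible dark
for ax in (G[:2],np.array([.5131,-.0034]),np.array([.5125,-.0043])):
    for n,p in(('h0',H0),('h1',H1),('ptr',plane(t,330.1,220,.166)),('ptr2',plane(t,329,219.8,.166))):
        d=p[:2]-ax;print(n,round(np.hypot(*d),4),round(np.degrees(np.arctan2(d[1],d[0]))%360,1),end=' | ')
    print()
c=t['pixels'].min(2)[214:228,318:338];print(c)
```

```text
(np.float64(290.4725274725275), np.float64(218.37362637362637)) (np.float64(324.25957446808513), np.float64(217.74751773049644)) (np.float64(307.56779661016947), np.float64(214.4915254237288))
[0.4952756  0.03856863 0.203     ] [ 0.49779668 -0.04674822  0.203     ] [ 0.50377395 -0.00479081  0.218     ] (array([ 0.49806651, -0.04807501,  0.20018223]), np.float64(0.0009594396944620862))
h0 0.0442 101.1 | h1 0.0424 261.9 | ptr 0.0581 262.7 | ptr2 0.0552 262.8 | 
h0 0.0456 113.0 | h1 0.046 250.6 | ptr 0.0614 254.2 | ptr2 0.0585 253.9 | 
h0 0.0462 111.9 | h1 0.0449 250.9 | ptr 0.0603 254.5 | ptr2 0.0574 254.2 | 
[[194 255 255 255 255 234 221 238 255 220 159 142 141 116  87  96  96  88
   81  80]
 [189 237 251 246 211 152 126 155 189 176 148 142 148 138 104  95  99  88
   77  79]
 [199 217 220 186 119  86  82  82  95 131 139 142 145 139 100  81  90  87
   78  72]
 [209 229 229 173  90  85  93  83  71 123 137 142 149 159 119  85  88  84
   78  74]
 [209 225 228 173  94  86  92  84  83 152 164 177 190 227 180  90  82  77
   76  71]
 [230 217 215 183 115  74  68  63  92 164 167 201 218 246 192  91  77  79
   78  72]
 [255 242 249 239 199 131  88 110 135 171 179 190 217 246 189  88  79  84
   79  75]
 [255 255 249 255 255 232 201 193 160 149 195 238 210 195 143  82  82  81
   79  80]
 [255 250 252 255 255 255 255 211 152 139 163 187 167 162 119  83  83  76
   80  74]
 [255 255 255 255 255 255 245 188 145 144 145 151 150 148 102  72  72  73
   73  77]
 [255 255 255 255 255 255 212 152 142 144 149 189 199 155  94  71  70  76
   75  89]
 [255 255 255 255 255 229 171 142 143 144 155 194 182 136  88  72  75  71
   78  92]
 [255 255 255 255 237 182 145 143 145 150 183 179 150 111  78  74  69  74
   86  92]
 [255 255 255 247 193 147 142 147 181 165 163 154 137  98  74  70  74  74
   84  82]]
```

Run:
```python
from h import *
t=np.load('pics/top6.png.npz');s=np.load('pics/side6.png.npz')
g=s['pixels'].min(2).astype(int)
for v in (172,175,178,181): print(v,g[v,320:352])
print('ptr');print(s['pixels'].max(2)[180:190,338:354])
ax=np.array([.513,-.004])
pu=lambda f,p:np.round(proj(f,p),2)
print('grip side',[pu(s,(*ax,z)) for z in(.218,.21,.19)],'top',pu(t,(*ax,.218)))
for a in(248,251,254,257):
    c=np.array([np.cos(np.radians(a)),np.sin(np.radians(a))])
    print(a,'side h',pu(s,(*(ax+.046*c),.203)),pu(s,(*(ax+.046*c),.19)),'ptr',pu(s,(*(ax+.0555*c),.167)),pu(s,(*(ax+.062*c),.167)),'top h',pu(t,(*(ax+.046*c),.203)),pu(t,(*(ax+.046*c),.172)),'ptr',pu(t,(*(ax+.0555*c),.167)),pu(t,(*(ax+.062*c),.167)))
```

```text
172 [110 118  94  54  53  52  54  54  53  53  53  54  93 143 172 177 181 190
 183 132  57  60  62  59  58 114 138 134 131 147 165 139]
175 [ 75  71  62  54  53  55  54  55  52  52  53  52  80 130 147 147 149 149
 116  61  53  55  54  54  54  75 113 142 138 118 101  74]
178 [ 71  65  56  53  54  55  54  53  54  55  55  55  97 133 145 145 144 144
 116  61  51  52  52  52  52  54  52  65  69  58  48  50]
181 [91 96 74 53 55 53 56 54 53 54 54 52 53 52 51 53 53 53 52 53 53 54 53 52
 51 50 49 50 50 48 48 50]
ptr
[[ 93  57  57  57  56  56  55  78 102 107 105 106 109 112 112 107]
 [100  62  57  57  56  56  56  87 107 108 106 105 109 111 111 106]
 [102  63  55  56  56  56  56  91 109 108 106 106 109 111 111 102]
 [164  72  58  55  56  56  63 140 150 118 106 105 108 111 110  97]
 [157 106  67  62  56  63 128 148 154 160 134 107 109 110 120 106]
 [128 133 140 148 155 155 143 163 168 140 114 105 108 144 140  93]
 [126 127 129 134 168 190 204 213 211 199 156 106 135 135  97  75]
 [132 126 126 136 147 168 202 217 218 217 213 184 123  90  73  73]
 [128 125 125 132 139 141 150 195 217 218 217 216 186 115  72  72]
 [127 126 124 128 133 133 134 159 200 216 217 218 215 172  73  73]]
grip side [array([326.74, 167.98]), array([326.63, 171.68]), array([326.36, 180.8 ])] top [307.3  210.83]
248 side h [342.83 170.68] [342.56 176.42] ptr [345.27 185.46] [347.42 184.84] top h [324.21 218.55] [324.06 219.91] ptr [327.41 221.53] [329.72 222.49]
251 side h [342.04 170.4 ] [341.78 176.12] ptr [344.34 185.09] [346.38 184.43] top h [324.56 217.66] [324.39 219.05] ptr [327.81 220.49] [330.17 221.33]
254 side h [341.21 170.13] [340.96 175.84] ptr [343.36 184.74] [345.29 184.04] top h [324.85 216.76] [324.68 218.17] ptr [328.15 219.43] [330.55 220.14]
257 side h [340.35 169.87] [340.1  175.58] ptr [342.35 184.41] [344.16 183.67] top h [325.1  215.85] [324.92 217.28] ptr [328.44 218.36] [330.87 218.95]
```

The handle is at about 252.7° and the pointer at about 254.5°, so they agree within 2° and the wheel is released. Next I'll move over the plunger grip, closing across the handle direction (yaw about 74°).

```bash
python3 -m crank '{"travel":[[1.6,4.4,0],[3.2,8.8,0],[4.8,13.2,0],[6.5,17.5,0],[8.3,21.8,0]],"turn":[[0,0,-5],[0,0,-10],[0,0,-15],[0,0,-20],[0,0,-25]],"gripper":[0.4,0.4,0.4,0.4,0.4]}' 40
python3 -m crank '{"travel":[[2,5.5,0],[4,11,0],[6,16.5,0],[8.3,21.8,0],[8.3,21.8,0]],"turn":[[0,0,-6],[0,0,-12],[0,0,-18],[0,0,-24],[0,0,-24]],"gripper":[0.4,0.4,0.4,0.4,0.4]}'
python3 -c "
from h import *
s=bot.observe();print(s['position'],s['force'],s['tool_rot'],s['qpos'],s['qd'])"
```

```text
clock: 7.55
position: [0.4327, -0.2161, 0.2876]
tool_rot: [3.141, 0.001, 1.713]
force: [0.4, 0.1, 0.1]
grip_width: 0.0511
finger_force: 0.0
clock: 8.05
position: [0.5157, 0.0038, 0.2877]
tool_rot: [3.141, -0.001, 1.297]
force: [-0.1, -0.7, 0.0]
grip_width: 0.051
finger_force: 0.0
[0.51572732 0.00376826 0.28772056] [-0.13636559 -0.67047828  0.00629709] [ 3.14099950e+00 -7.40005860e-04  1.29666843e+00] [ 0.42194268  0.35140578 -0.70007149  1.78931026  0.25224597  1.09128851
 -0.63951993] [-0.59833225  0.2323505  -0.05438034 -0.27862368  0.17221739  0.12955311
 -0.5726254 ]
```

```bash
python3 -m crank '{"travel":[[-0.2,-0.4,-2],[-0.2,-0.4,-4],[-0.2,-0.4,-5],[-0.2,-0.4,-5],[-0.2,-0.4,-5]],"turn":[[0,0,0],[0,0,0],[0,0,0],[0,0,0],[0,0,0]],"gripper":[0.4,0.4,0.4,0.4,0.4]}' 40
python3 -c "
from h import *
s=bot.observe();print(s['position'],s['force'],s['tool_rot'],s['qd'])"
```

```text
clock: 8.55
position: [0.5136, -0.0044, 0.2379]
tool_rot: [3.141, -0.0, 1.296]
force: [0.4, -0.7, 0.6]
grip_width: 0.0514
finger_force: 0.0
[ 0.51357138 -0.00435137  0.23793592] [ 0.43965906 -0.72421072  0.60886757] [ 3.14119614e+00 -2.36250911e-04  1.29639416e+00] [ 0.00485986 -0.00738414  0.00013054 -0.00675903  0.00011208  0.00041797
 -0.00103618]
```

```bash
python3 -m crank '{"travel":[[-0.1,0,-2],[-0.1,0,-4],[-0.1,0,-5.2],[-0.1,0,-5.8],[-0.1,0,-5.8]],"turn":[[0,0,0],[0,0,0],[0,0,0],[0,0,0],[0,0,0]],"gripper":[0.4,0.4,0.4,0.4,0.4]}' 40
python3 - <<'E'
from h import *
s=bot.observe();print(s['position'],s['force'],s['moment'])
f=shot('side','side7.png');b=cv2.resize(f['pixels'][130:220,280:380,::-1],(600,540),interpolation=cv2.INTER_CUBIC)
cv2.imwrite('pics/c7.png',b)
E
```

```text
clock: 9.05
position: [0.5124, -0.0045, 0.1793]
tool_rot: [-3.141, -0.0, 1.296]
force: [0.3, -0.1, 0.4]
grip_width: 0.0512
finger_force: 0.0
[ 0.51242645 -0.00449472  0.17929941] [ 0.33100467 -0.05156553  0.40862053] [ 0.00582707 -0.02723497 -0.04258765]
```

View pics/c7.png

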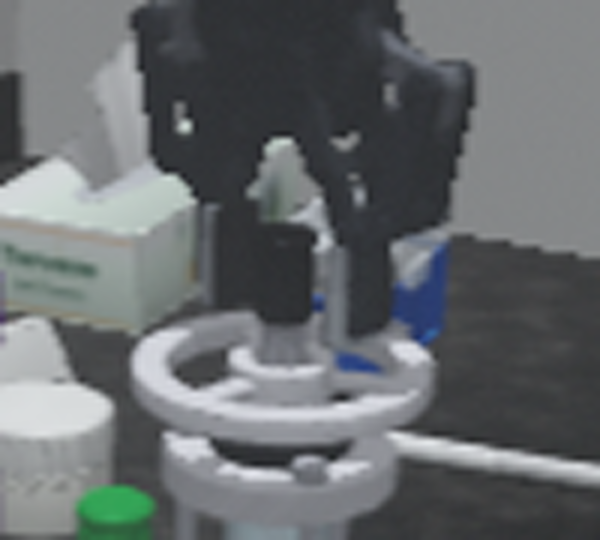

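The grip (crop 285,270) sits midway between the fingers, so I'll close.

```bash
python3 -m crank '{"travel":[[0,0,0],[0,0,0],[0,0,0],[0,0,0],[0,0,0]],"turn":[[0,0,0],[0,0,0],[0,0,0],[0,0,0],[0,0,0]],"gripper":[1,1,1,1,1]}' 50
python3 -c "
from h import *
s=bot.observe();print(s['position'],s['force'],s['moment'])"
```

```text
clock: 9.6
position: [0.5129, -0.0045, 0.18]
tool_rot: [3.14, -0.0, 1.296]
force: [-1.2, -0.2, 6.5]
grip_width: 0.0207
finger_force: 48.5
[ 0.5128815  -0.00446067  0.18004847] [-1.2326169  -0.22791479  6.51611297] [0.00675188 0.10634762 0.07734896]
```

```bash
python3 -m crank '{"travel":[[0,0,0.2],[0,0,0.5],[0,0,0.8],[0,0,1.1],[0,0,1.4]],"turn":[[0,0,0],[0,0,0],[0,0,0],[0,0,0],[0,0,0]],"gripper":[1,1,1,1,1]}' 50
python3 -c "
from h import *
s=bot.observe();print(s['position'],s['force'],s['moment'])"
```

```text
clock: 10.1
position: [0.5124, -0.0046, 0.1936]
tool_rot: [-3.142, 0.0, 1.296]
force: [-0.4, 0.2, -2.9]
grip_width: 0.0203
finger_force: 48.8
[ 0.51235592 -0.00456453  0.19356425] [-0.403789    0.18881289 -2.92789368] [ 0.00706883 -0.00921409 -0.00559229]
```

It moves freely, about 3 N vertical and next to nothing sideways.

```bash
python3 -m crank '{"travel":[[0,0,0.3],[0,0,0.7],[0,0,1.1],[0,0,1.5],[0,0,1.9]],"turn":[[0,0,0],[0,0,0],[0,0,0],[0,0,0],[0,0,0]],"gripper":[1,1,1,1,1]}' 50
python3 -m crank '{"travel":[[0,0,0.3],[0,0,0.6],[0,0,0.7],[0,0,0.7],[0,0,0.7]],"turn":[[0,0,0],[0,0,0],[0,0,0],[0,0,0],[0,0,0]],"gripper":[1,1,1,1,1]}' 50
python3 - <<'E'
from h import *
s=bot.observe();print(s['position'],s['force'],s['moment'])
f=shot('side','side8.png');b=cv2.resize(f['pixels'][145:220,290:365,::-1],(600,600),interpolation=cv2.INTER_CUBIC)
cv2.imwrite('pics/c8.png',b)
for z in(.172,.174,.186,.212-.026+.04):print(z,proj(f,(.5126,-.0042,z)))
E
```

```text
clock: 10.6
position: [0.5124, -0.0046, 0.2127]
tool_rot: [3.142, 0.0, 1.296]
force: [0.1, 1.1, -2.8]
grip_width: 0.0205
finger_force: 48.9
clock: 11.1
position: [0.5123, -0.0046, 0.2192]
tool_rot: [-3.141, 0.0, 1.296]
force: [0.1, 0.4, -3.4]
grip_width: 0.0205
finger_force: 48.9
[ 0.51232098 -0.00457588  0.21918259] [ 0.09704258  0.36980616 -3.41538734] [-0.02799219 -0.0049578  -0.03782356]
0.172 [326.34111928 188.86145256]
0.174 [326.36715553 187.9734555 ]
0.186 [326.52445484 182.60857815]
0.226 [327.06254412 164.25641158]
```

View pics/c8.png

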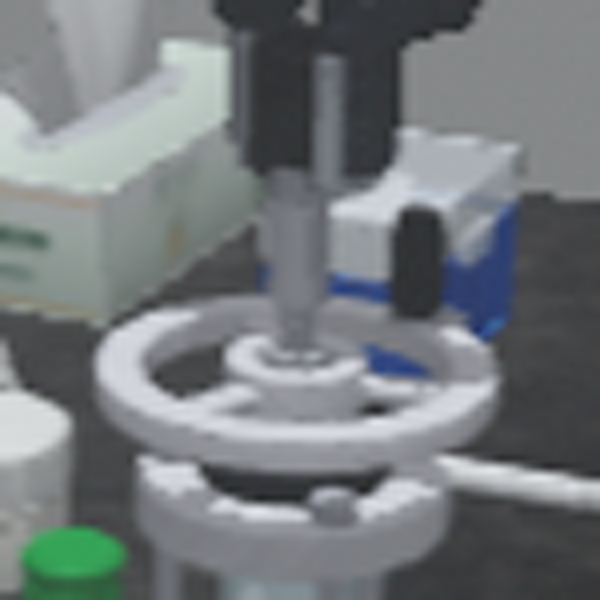

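The side view shows the narrow upper groove just above the hub, at crop rows 300–350. Its top edge, at about v 182.5, matches the 182.6 predicted for z = 186 mm. The lift is 39.2–39.9 mm, so I'll trim by 0.4 mm, let it settle and hand in.

```bash
python3 -m crank '{"travel":[[0,0,0.04],[0,0,0.04],[0,0,0.04],[0,0,0.04],[0,0,0.04]],"turn":[[0,0,0],[0,0,0],[0,0,0],[0,0,0],[0,0,0]],"gripper":[1,1,1,1,1]}' 50
python3 -c "
from h import *
s=bot.observe();print(s['position'],s['force'],abs(s['qd']).max());print(bot.job_done())"
```

```text
clock: 11.65
position: [0.5124, -0.0045, 0.2197]
tool_rot: [-3.142, 0.0, 1.296]
force: [0.2, 0.4, -2.2]
grip_width: 0.0205
finger_force: 48.9
[ 0.51239518 -0.0045407   0.21968096] [ 0.24274771  0.42797723 -2.21424952] 0.002045158221235949
the job is handed in; nothing more can be done
None
```

I turned the wheel until the handle stood within about 2° of the pointer, drew the plunger straight up about 40 mm with its upper groove just clear above the hub, and handed the job in at about 12 s with the grip still held.

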